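# Nip a glued notebook in the book press

### The job

Nip the freshly glued notebook in the little book press: push it gently straight back along its guides until it rests against the two back stops, then grip the crank by its black spinning knob and, without letting go, wind it clockwise in a steady circle until the pages are squeezed solid and the knob pushes back about 5 N harder than it did while the screw was running free. Stop there, because more would crush the book, and let go, leaving the notebook held in the press and the things on the desk where they are.

Things in the scene. Friction and masses are not known exactly. Their poses are not given: they have to be found in the camera images.
- press: Screw book press fixed to the desk: plywood bed 224 x 196 mm (x -128 to +96, top 14 mm over the desk), green bridge 40 mm deep and 206 wide, top 132 mm over the desk (brass collar 137), on columns at y +-84. Aluminium guides 9 mm high along x, 115 mm apart. Origin: desk height, below the screw axis; x to its back (away from the robot, yaw to 0.3 rad), y left, z up. Its place varies.
- stops (a point): Point midway between the two back stops (steel pegs 20 mm high, 72 mm apart) on the line that the notebook's rear edge touches when home; 75 mm behind the screw axis (press +x), 10 mm over the bed.
- notebook: Notebook, blue cloth cover, dark spine, white label, flat on the bed between the guides: 150 mm long (x, as the press's x), 110 mm wide, 0.4 kg, 21 to 33 mm thick. Origin: centre of its underside. It starts 25 to 45 mm short of the stops, which it slides to under about 3 N (more where it rubs on a guide); home, its origin is below the screw axis.
- notebook_front (a point): Middle of the notebook's edge nearest the robot, 10 mm over its underside.
- notebook_top (a point): Centre of the upper face of the notebook's cover. Under the platen the fluffy pages first give way by 1 to 7 mm (it differs and cannot be seen from outside) under some 20 N, which adds under 1 N at the knob; then they are solid, and the load rises by roughly 70 N for each mm that the platen goes down.
- platen: Pressing plate under the bridge, plywood, 120 x 96 mm, on the end of the screw; origin: centre of its underside, on the screw's vertical axis. At crank angle 0 it is 42 mm over the bed. Platen, crank and knob go down together, 12 mm for each clockwise turn.
- crank (a joint): Crank angle, rad, growing clockwise from above (platen down). At angle q the knob lies from the screw axis along (cos q, -sin q) of the press's x, y. Starts at -1.2 to 1.2; travel over three turns. The screw runs stiffly, some 8 N along the circle at the knob (less is felt when it stands), and stays where left; 150 N of load on the book adds 5 N. Under 95 N is slack, over 215 too tight, over 240 crushes it.
- knob: Black plastic knob, 25 mm diameter, 50 mm tall, spinning freely on an upright pin at the end of the steel crank arm, 55 mm from the screw axis, open from above. Origin: its centre, z up its axis; 147 mm above the platen's underside. The crank arm begins 26 mm below its centre; the hub on the screw axis reaches to 18 mm below its centre.
- paste_pot: small fluted white cup, loose on the desk, a bystander; origin at the centre of its underside
- tin: cream tin, loose on the desk, a bystander; origin at the centre of its underside
- tape_navy: navy striped tape roll, loose on the desk, a bystander; origin at the centre of its underside
- tape_pink: pink striped tape roll, loose on the desk, a bystander; origin at the centre of its underside
- candle: white jar candle, loose on the desk, a bystander; origin at the centre of its underside
- usb: black USB stick, loose on the desk, a bystander; origin at the centre of its underside

How it is judged:
By the outcome, as a careful person would: the job done as asked, in the order asked, and still so for the second after the job is handed in, with the robot touching nothing.
It also fails if it takes over 72 s, if anything falls off the work surface, if the arm or the gripper's body presses on something with over 40 N, if the wrist force passes 120 N, or if a joint passes its speed limit or range.

### The arm

A 6-joint arm with a two-finger parallel gripper is mounted at the origin on a cart in front of the work surface, level with it; the furniture and walls round the work are solid. World frame = base frame: x ahead of the robot, y to its left, z up, the work surface at z = 0. Lengths are in mm, angles in rad, forces in N, time in s.
With the tool pointing down it reaches from about 350 to 875 mm from the base axis. Payload 4.2 kg.
Tool frame: the origin (TCP) lies between the finger pads; the fingertips stand 8 mm ahead of it and the grasp point (between the pads) lies 11 mm behind it; z points along the fingers, y is the line along which they close (so a half turn about z gives the same grasp; the last joint's range is limited). The gripper opens to 85 mm and grips with 20 to 120 N. Pads are 22 mm wide; open, the fingers measure 114 mm over their backs; the gripper's body (76 mm by 85 mm) begins 54 mm behind the grasp point. The pads swing forward as they close: fully open they stand 13 mm farther back than shut.
Start: joints at [1.596, 0.385, 0.008, 0, -1.194, -0.259], TCP at [144.766, 607.982, 206.812] pointing down, gripper open.
Joint ranges: [-3.14, 3.14], [-1.21, 2.06], [-1.07, 1.41], [-3.16, 2.05], [-2.99, -0.16], [-3.1, 3.1]. Speed limits (rad/s): [2.79, 2.79, 3.14, 3.14, 3.14, 3.14].

### API

Orientations are given as a unit quaternion [x, y, z, w].
In Python, from bench import read_state, get_image, camera_params, job_done gives the robot as it stands.
- The arm moves only by the tool drive_tool, never from a script. Its argument "moves" is a list that holds one entry, the list of rows, each a list of 7 numbers: the shift along the tool's x, y, z in m, then the turn, a rotation vector about the tool's x, y, z in rad, then the closure in counts, from 0 (fully open) to 255 (shut). A call has 1 to 8 rows; each row shifts and turns the commanded pose from where the row before left it, along the tool's axes as they then stand; what a row does not reach is not made up. A row lasts 1/12 s, in which the tool goes at most 41.7 mm and 7.16 degrees, less where a joint would pass 70% of its speed; a pose out of reach is approached as far as the arm can. A call is refused whole if a number of a shift passes 0.0417 or a number of a turn 0.125, either way. A call with a gripper value outside its range is refused whole. The fingers move at their own pace and stop on an object; the grip force is fixed at half the most. Time passes only in rows, so rows that do not move let the fingers close. It gives the time, the measured TCP pose, the force and the opening at its end, in the units of the state.
- read_state(): the state, without advancing time (a new reading comes with each control period).
- get_image(name): name is "scene" or "side" or "wrist"; returns the picture (384x512x3 uint8, blue, green, red); there is no depth.
- camera_params(name): a dict with "mtx" (3x3 intrinsics, pixels), "extrinsics" (4x4, takes a point from camera to world coordinates). Camera axes: x right, y up, looking along -z (the intrinsics and any distortion apply to the point x, -y, -z); pixel columns grow to the right and rows downward; lengths in mm; the calibration is good to about 2 mm. The wrist camera is an equidistant fisheye: a pixel r from the principal point sees the ray r / f radians off the axis. A picture is of the moment at which its call begins: read the wrist's pose just before it. camera_params takes no time and is no camera call; for the wrist camera it gives the pose at the moment of the call.
- job_done(): hands the job in, once; it reports no verdict.
The state is a dict: "clock": time; "joints": joint angles; "joint_vel": joint speeds; "joint_efforts": joint torques, N m; "position": TCP position; "ee_rot": TCP orientation; "contact_force": force on the tool from outside, world axes, zero at the start; "wrist_torque": the same for the moment, N m; "gripper_width": finger opening in mm.
Only numpy, scipy, OpenCV 4.12 (cv2) and the standard library are available. Lean on these libraries where they do the work, as an engineer would, in place of code of your own. Each camera call takes 0.05 s, during which the arm holds its last target. There are 200 camera calls.

## Working session

There is one attempt and no reset: what is moved stays moved. The work goes in short steps, Python scripts to look and compute and a tool call to move; the robot and the scene stay as the last step left them, time stands still between calls to the robot, and variables do not carry over. Pictures are saved under pics/ and viewed, on a budget of 10 in all, crops included, one or two more only if the job needs it, and the job is handed in when it is done.

Besides the shell and the picture viewer there is one more tool, called after "Request:" by a JSON object that holds its "name" and its "arguments". drive_tool: Moves the arm, as the interface text tells. Its arguments: {"type":"object","properties":{"moves":{"type":"array"}},"required":["moves"]}

```bash
mkdir -p pics; cat > h.py <<'E'
import numpy as np, cv2
from bench import *
def snap(n,f):
    p=camera_params(n); im=get_image(n); cv2.imwrite('pics/'+f,im); return im,p
def ray(p,u,v,fish=False):
    K=np.array(p['mtx']);T=np.array(p['extrinsics'])
    a=(u-K[0,2])/K[0,0]; b=(v-K[1,2])/K[1,1]
    if fish:
        t=np.hypot(a,b); s=np.sin(t)/t if t>1e-9 else 1
        d=np.array([a*s,-b*s,-np.cos(t)])
    else: d=np.array([a,-b,-1.])
    d=T[:3,:3]@d; return T[:3,3],d/np.linalg.norm(d)
def onz(p,u,v,z,fish=False):
    o,d=ray(p,u,v,fish); return o+d*(z-o[2])/d[2]
def proj(p,X):
    K=np.array(p['mtx']);T=np.array(p['extrinsics'])
    c=T[:3,:3].T@(np.array(X)-T[:3,3]); return K[0,2]+K[0,0]*c[0]/-c[2],K[1,2]+K[1,1]*-c[1]/-c[2]
E
python3 - <<'E'
from h import *
s=read_state();print(s)
for n in ['scene','side']:
    im,p=snap(n,n+'0.png');print(n,np.round(p['mtx'],1).tolist(),np.round(p['extrinsics'],3).tolist(),[k for k in p])
a=cv2.imread('pics/scene0.png');b=cv2.imread('pics/side0.png')
E
```

```text
{'clock': 0.0, 'joints': array([ 1.59561959e+00,  3.85528864e-01,  6.63513027e-03, -5.26313726e-04,
       -1.19398887e+00, -2.58591168e-01]), 'joint_vel': array([ 0.00155788, -0.00133777,  0.00121282,  0.00096966,  0.00015074,
       -0.00100306]), 'joint_efforts': array([ 4.65431967e-04, -3.92290735e+01,  1.88402277e+01,  4.18621972e+00,
       -4.63305201e-03,  7.24967009e-06]), 'position': array([144.6110718 , 607.38697813, 205.73793933]), 'ee_rot': array([ 9.93164948e-01, -1.16714348e-01, -9.48160456e-05,  1.06722663e-03]), 'contact_force': array([ 0.04036266, -0.94570685,  0.21276875]), 'wrist_torque': array([ 0.00117255, -0.00889687, -0.033565  ]), 'gripper_width': 85.04606488784034}
scene [[348.2, 0.0, 261.1], [0.0, 348.2, 192.4], [0.0, 0.0, 1.0]] [[0.491, 0.571, -0.658, 16.609], [-0.871, 0.337, -0.358, -97.755], [0.018, 0.749, 0.662, 718.017], [0.0, 0.0, 0.0, 1.0]] ['mtx', 'extrinsics']
side [[431.5, 0.0, 253.4], [0.0, 431.5, 192.1], [0.0, 0.0, 1.0]] [[-0.921, 0.149, -0.361, 182.337], [-0.39, -0.353, 0.85, 1116.49], [-0.0, 0.924, 0.383, 557.174], [0.0, 0.0, 0.0, 1.0]] ['mtx', 'extrinsics']
```

View pics/scene0.png

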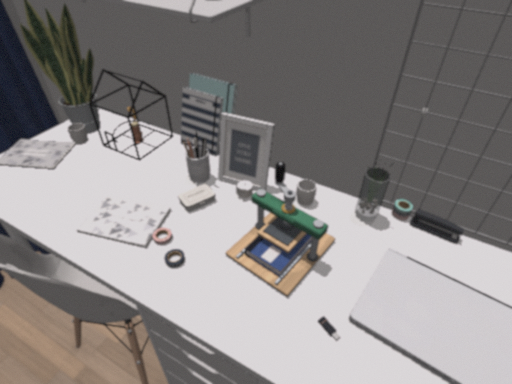

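View pics/side0.png

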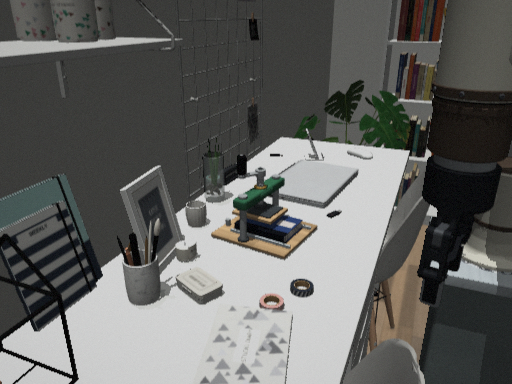

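The scene view shows the press at about (285,235) and the USB stick at (328,328). The side view shows the press at about (265,215). I'll make an enlarged crop of both to get corner pixels.

```bash
python3 - <<'E'
from h import *
a=cv2.imread('pics/scene0.png')[150:300,215:350];b=cv2.imread('pics/side0.png')[150:260,200:330]
a=cv2.resize(a,(400,444),interpolation=cv2.INTER_CUBIC);b=cv2.resize(b,(400,338),interpolation=cv2.INTER_CUBIC)
o=np.zeros((444,800,3),np.uint8);o[:,:400]=a;o[:338,400:]=b
cv2.imwrite('pics/c.png',o)
p=camera_params('scene')
print(onz(p,283,240,30),onz(p,290,200,160))
E
```

```text
[566.99287967 133.53016507  30.        ] [582.04882095 131.1841951  160.        ]
```

View pics/c.png

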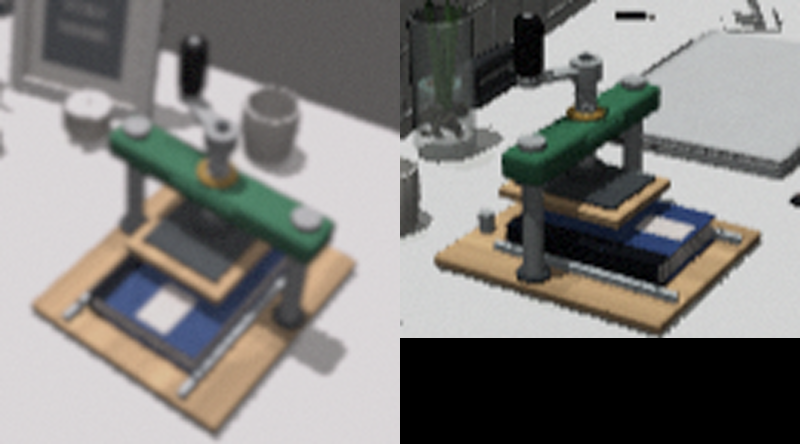

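The enlarged crop shows these points:
- Bed corners in the scene view: left (35,305), bottom (215,425), right (355,262).
- Bed corners in the side view: (660,325), (760,235), (437,258).
- The black knob is at (193,67) in the scene view and (529,47) in the side view.
- The notebook's front edge is visible in front of the platen in both views.

```bash
cat >> h.py <<'E'
def tri(o1,d1,o2,d2):
    A=np.stack([d1,-d2],1);t=np.linalg.lstsq(A,o2-o1,rcond=None)[0]
    a=o1+d1*t[0];b=o2+d2*t[1];return (a+b)/2,np.linalg.norm(a-b)
E
python3 - <<'E'
from h import *
from scipy.optimize import least_squares
ps=camera_params('scene');pd=camera_params('side')
S=lambda u,v:(215+u/2.963-.33,150+v/2.963-.33); D=lambda u,v:(200+(u-400)/3.077-.33,150+v/3.077-.33)
obs=[(ps,S(35,305),(-128,98,14)),(ps,S(215,427),(-128,-98,14)),(ps,S(356,262),(96,-98,14)),
(pd,D(660,325),(-128,98,14)),(pd,D(761,235),(-128,-98,14)),(pd,D(437,256),(96,98,14)),
(ps,S(218,168),(0,0,137)),(pd,D(588,114),(0,0,137))]
def W(x,X):
    c,s=np.cos(x[2]),np.sin(x[2]);return np.array([x[0]+c*X[0]-s*X[1],x[1]+s*X[0]+c*X[1],X[2]])
f=lambda x:np.concatenate([np.array(proj(p,W(x,X)))-q for p,q,X in obs])
r=least_squares(f,[590,140,0.1],loss='soft_l1');x=r.x;print('press',x,np.round(f(x),1))
loc=lambda P:(np.array([[np.cos(x[2]),np.sin(x[2])],[-np.sin(x[2]),np.cos(x[2])]])@(P[:2]-x[:2]))
ks,kd=S(193,67),D(529,47)
P,e=tri(*ray(ps,*ks),*ray(pd,*kd));l=loc(P);q=np.arctan2(-l[1],l[0])
print('knob',P,e,'loc',l,np.hypot(*l),'q',q,'zpred',14+42-12*q/2/np.pi+147)
# notebook front top edge: scene front-left top, front-right top
for n,p,a in [('fl',ps,S(92,298)),('fr',ps,S(195,366)),('fl side',pd,D(660,262)),('fr side',pd,D(716,214))]:
    for z in (35,41,47): print(n,z,loc(onz(p,*a,z)).round(1))
print('fl tri',[tri(*ray(ps,*S(92,290)),*ray(pd,*D(660,262)))])
# black mask knob
for n,p,bx in [('scene',ps,(270,157,292,190)),('side',pd,(233,150,250,182))]:
    im=cv2.imread(f'pics/{n}0.png');x0,y0,x1,y1=bx;m=im[y0:y1,x0:x1].max(2)<45
    ys,xs=np.nonzero(m);print(n,xs.mean()+x0,ys.mean()+y0,xs.min()+x0,xs.max()+x0,ys.min()+y0,ys.max()+y0,m.sum())
E
```

```text
press [ 5.79636258e+02  1.33613337e+02 -1.55576528e-01] [-2.1 -0.6  0.   0.9  0.6 -0.9  0.2  0.1  0.6 -1.7 -1.2 -0.4 -0.3  0.9
 -0.5 -1.3]
knob [613.52013612 177.03706584 203.31403175] 0.4450628365242072 loc [26.74614786 48.14956937] 55.07937414068834 q -1.0637551622899557 zpred 205.03162270781561
fl 35 [-102.1   48.3]
fl 41 [-105.7   45.1]
fl 47 [-109.4   41.9]
fr 35 [-102.9  -59.2]
fr 41 [-106.5  -61.4]
fr 47 [-110.2  -63.7]
fl side 35 [-96.   40.3]
fl side 41 [-101.2   50.3]
fl side 47 [-106.3   60.3]
fr side 35 [-95.8 -65.8]
fr side 41 [-101.   -54.6]
fr side 47 [-106.1  -43.4]
fl tri [(array([488.24082752, 198.68934801,  41.30690646]), np.float64(1.6315838230845918))]
scene 279.8256880733945 172.5137614678899 276 284 165 181 109
side 239.48547717842322 166.3609958506224 233 246 155 179 241
```

Both views agree well: press at about (580,134) with yaw -0.156, and knob at a 55.08 mm radius, q about -1.06. The notebook front is at local x of about -103 and its top is at z of about 42. I'll move to the front of the notebook, with the tool aligned to the press yaw and the fingers half open for a two-point push.

Request:
{"name": "drive_tool", "arguments": {"moves": [[[0.01,0.011,0,0,0,-0.078,120],[0.02,0.022,0,0,0,0,120],[0.021,0.023,0,0,0,0,120],[0.021,0.023,0,0,0,0,120],[0.021,0.023,0,0,0,0,120],[0.021,0.023,0,0,0,0,120],[0.021,0.023,0,0,0,0,120],[0.021,0.023,0,0,0,0,120]]]}}

```text
clock: 0.77
position: [271.8, 412.5, 206.5]
ee_rot: [0.997, -0.078, -0.0, 0.0]
contact_force: [0.4, 1.1, -0.7]
gripper_width: 45.2
```

Request:
{"name": "drive_tool", "arguments": {"moves": [[[0.021,0.023,0,0,0,0,120],[0.021,0.023,0,0,0,0,120],[0.021,0.023,0,0,0,0,120],[0.021,0.023,0,0,0,0,120],[0.021,0.023,0,0,0,0,120],[0.021,0.023,0,0,0,0,120],[0.021,0.023,0,0,0,0,120],[0.021,0.023,0,0,0,0,120]]]}}

```text
clock: 1.43
position: [409.1, 204.8, 206.6]
ee_rot: [0.997, -0.078, -0.0, 0.0]
contact_force: [-0.1, -0.4, -1.2]
gripper_width: 45.2
```

Request:
{"name": "drive_tool", "arguments": {"moves": [[[0.02,0.022,0,0,0,0,120],[0.01,0.011,0,0,0,0,120],[0,0,0.01,0,0,0,120],[0,0,0.02,0,0,0,120],[0,0,0.02,0,0,0,120],[0,0,0.01,0,0,0,120],[0,0,0,0,0,0,120],[0,0,0,0,0,0,120]]]}}

```text
clock: 2.1
position: [433.1, 168.9, 146.5]
ee_rot: [0.997, -0.078, -0.0, 0.001]
contact_force: [0.0, 0.3, -0.4]
gripper_width: 45.2
```

```bash
cat >> h.py <<'E'
C=np.array([579.6,133.6]);YAW=-0.1556
def loc(P): 
    c,s=np.cos(YAW),np.sin(YAW);d=np.array(P)[:2]-C;return np.array([c*d[0]+s*d[1],-s*d[0]+c*d[1]])
def st():
    from scipy.spatial.transform import Rotation as R
    s=read_state();M=R.from_quat(s['ee_rot']).as_matrix();f=s['contact_force']
    print('t',round(s['clock'],2),'loc',loc(s['position']).round(1),'z',s['position'][2].round(1),'yaw',np.arctan2(M[1,0],M[0,0]).round(4),'zax',M[:,2].round(3),'F press',(loc(f[:2]+C)).round(1),f[2].round(1),'w',round(s['gripper_width'],1));return s
E
python3 - <<'E'
from h import *
st();im,p=snap('wrist','w1.png');print(np.round(p['mtx'],1).tolist(),np.round(p['extrinsics'],3).tolist())
E
```

```text
t 2.1 loc [-150.2   12.1] z 146.5 yaw -0.1557 zax [-0.001 -0.001 -1.   ] F press [0.  0.3] -0.4 w 45.2
[[297.3, 0.0, 256.7], [0.0, 297.3, 190.6], [0.0, 0.0, 1.0]] [[-0.154, 0.953, 0.261, 499.144], [-0.988, -0.149, -0.039, 160.063], [0.002, -0.264, 0.964, 312.339], [0.0, 0.0, 0.0, 1.0]]
```

View pics/w1.png

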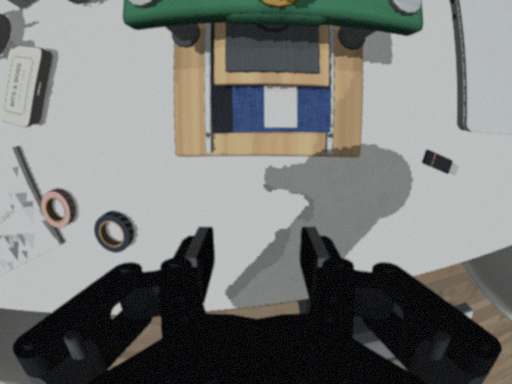

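The wrist view shows the bed's front corners at (176,156) and (362,156) and the notebook's front edge from (212,132) to (331,132). The guides are at columns 208 and 331, and the fingers are well clear in front.

```bash
python3 - <<'E'
from h import *
p=camera_params('wrist')
for u,v,z in [(176,156,14),(362,156,14),(212,132,41),(331,132,41),(270,132,41),(209,150,23),(330,150,23),(187,41,14),(351,41,14)]:
    print(u,v,loc(onz(p,u,v,z,True)).round(1))
E
```

```text
176 156 [-127.7   97.8]
362 156 [-126.9  -97.7]
212 132 [-101.8   54.9]
331 132 [-101.   -55.3]
270 132 [-102.1    1.8]
209 150 [-120.9   61.1]
330 150 [-120.3  -59.5]
187 41 [-8.3 84.4]
351 41 [ -5.7 -82.8]
```

Request:
{"name": "drive_tool", "arguments": {"moves": [[[0,0.003,0.01,0,0,0,120],[0,0.003,0.02,0,0,0,120],[0,0.003,0.02,0,0,0,120],[0,0.003,0.02,0,0,0,120],[0,0,0.02,0,0,0,120],[0,0,0.015,0,0,0,120],[0,0,0.01,0,0,0,120],[0,0,0.0025,0,0,0,120]]]}}

```text
clock: 2.82
position: [431.3, 157.3, 28.7]
ee_rot: [0.997, -0.078, -0.0, 0.0]
contact_force: [-0.3, 0.6, -0.1]
gripper_width: 45.0
```

Request:
{"name": "drive_tool", "arguments": {"moves": [[[0.005,0,0,0,0,0,120],[0.008,0,0,0,0,0,120],[0.008,0,0,0,0,0,120],[0.006,0,0,0,0,0,120],[0.003,0,0,0,0,0,120],[0,0,0,0,0,0,120]]]}}

```text
clock: 3.32
position: [462.3, 152.7, 29.7]
ee_rot: [0.997, -0.078, 0.001, -0.0]
contact_force: [0.3, 0.5, -0.3]
gripper_width: 45.4
```

Request:
{"name": "drive_tool", "arguments": {"moves": [[[0.002,0,0,0,0,0,120],[0.002,0,0,0,0,0,120],[0.002,0,0,0,0,0,120],[0.002,0,0,0,0,0,120],[0.002,0,0,0,0,0,120],[0.002,0,0,0,0,0,120]]]}}

```text
clock: 3.82
position: [473.0, 150.8, 29.3]
ee_rot: [0.997, -0.078, -0.0, 0.0]
contact_force: [0.0, -0.7, -0.1]
gripper_width: 45.2
```

```bash
python3 -c "
from h import *
st()"
```

```text
t 3.82 loc [-107.9    0.5] z 29.3 yaw -0.1556 zax [-0. -0. -1.] F press [ 0.2 -0.7] -0.1 w 45.2
```

Request:
{"name": "drive_tool", "arguments": {"moves": [[[0.002,0,0,0,0,0,120],[0.002,0,0,0,0,0,120],[0.002,0,0,0,0,0,120]]]}}

```text
clock: 4.07
position: [479.0, 149.8, 29.3]
ee_rot: [0.997, -0.078, 0.0, -0.0]
contact_force: [-0.0, 0.4, 0.3]
gripper_width: 45.1
```

Request:
{"name": "drive_tool", "arguments": {"moves": [[[0.002,0,0,0,0,0,120],[0.002,0,0,0,0,0,120],[0.002,0,0,0,0,0,120]]]}}

```text
clock: 4.32
position: [485.0, 148.9, 29.3]
ee_rot: [0.997, -0.078, -0.0, 0.0]
contact_force: [0.2, 0.4, -0.6]
gripper_width: 45.2
```

Request:
{"name": "drive_tool", "arguments": {"moves": [[[0.002,0,0,0,0,0,120],[0.002,0,0,0,0,0,120],[0.002,0,0,0,0,0,120]]]}}

```text
clock: 4.57
position: [490.9, 148.0, 29.3]
ee_rot: [0.997, -0.078, 0.0, -0.0]
contact_force: [-0.1, 0.2, 0.1]
gripper_width: 45.1
```

```bash
python3 -c "
from h import *
st();a,p=snap('wrist','w2.png');b,_=snap('side','s2.png')
o=np.zeros((384,800,3),np.uint8);o[:,:400]=a[:,56:456];o[:338,400:]=cv2.resize(b[150:260,200:330],(400,338));cv2.imwrite('pics/c2.png',o)"
```

```text
t 4.57 loc [-89.9   0.4] z 29.3 yaw -0.1558 zax [ 0.  0. -1.] F press [-0.1  0.1] 0.1 w 45.1
```

View pics/c2.png

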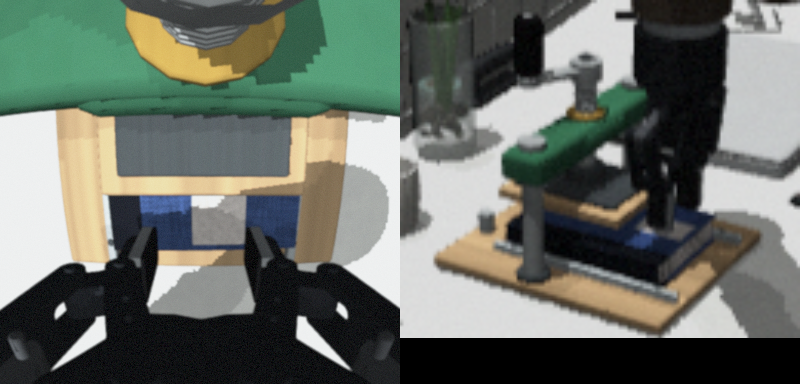

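The wrist crop shows the notebook's front edge at row 247 and the fingertips at about (201,230) and (306,230). I need to work out whether the fingers are above the notebook or in front of it.

```bash
python3 -c "
from h import *
p=camera_params('wrist');d=camera_params('side')
for z in (24,30,36,41,46): print(z,'edge',loc(onz(p,256,247,z,True)).round(1),'tip',loc(onz(p,206,229,z,True)).round(1),'side fl',loc(onz(d,200+260/3.077,150+263/3.077,z)).round(1),'side tip',loc(onz(d,200+265/3.077,150+232/3.077,z)).round(1),'bed',loc(onz(p,256,263,14,True)).round(1))
"
```

```text
24 edge [-107.3    2.2] tip [-95.   33.6] side fl [-89.   24.7] side tip [-65.5 -28.5] bed [-124.6    2.2]
30 edge [-104.3    2.1] tip [-92.5  32.5] side fl [-94.1  34.7] side tip [-70.9 -18. ] bed [-124.6    2.2]
36 edge [-101.4    2.1] tip [-90.   31.4] side fl [-99.2  44.7] side tip [-76.3  -7.4] bed [-124.6    2.2]
41 edge [-99.    2.1] tip [-87.9  30.4] side fl [-103.5   53. ] side tip [-80.8   1.4] bed [-124.6    2.2]
46 edge [-96.5   2.1] tip [-85.8  29.5] side fl [-107.8   61.2] side tip [-85.3  10.2] bed [-124.6    2.2]
```

The fingers are passing over the notebook, whose front is still at -101. With the fingers half open, the tips stand higher than I assumed. I'll back off and lower the tool in front of the notebook, feeling for the bed.

Request:
{"name": "drive_tool", "arguments": {"moves": [[[-0.006,0,0,0,0,0,120],[-0.01,0,0,0,0,0,120],[-0.008,0,0,0,0,0,120],[-0.004,0,0,0,0,0,120],[0,0,0.003,0,0,0,120],[0,0,0.003,0,0,0,120],[0,0,0.002,0,0,0,120],[0,0,0,0,0,0,120]]]}}

```text
clock: 5.33
position: [462.9, 152.2, 20.7]
ee_rot: [0.997, -0.078, -0.0, 0.0]
contact_force: [-0.1, -0.1, 0.1]
gripper_width: 45.1
```

```bash
python3 -c "
from h import *
st();b,_=snap('side','s3.png');a,_=snap('scene','a3.png')
o=np.zeros((444,800,3),np.uint8);o[:,:400]=cv2.resize(a[150:300,215:350],(400,444));o[:338,400:]=cv2.resize(b[150:260,200:330],(400,338));cv2.imwrite('pics/c3.png',o)"
```

```text
t 5.33 loc [-118.1    0.3] z 20.7 yaw -0.1559 zax [-0.001 -0.001 -1.   ] F press [-0.1 -0.1] 0.1 w 45.1
```

View pics/c3.png

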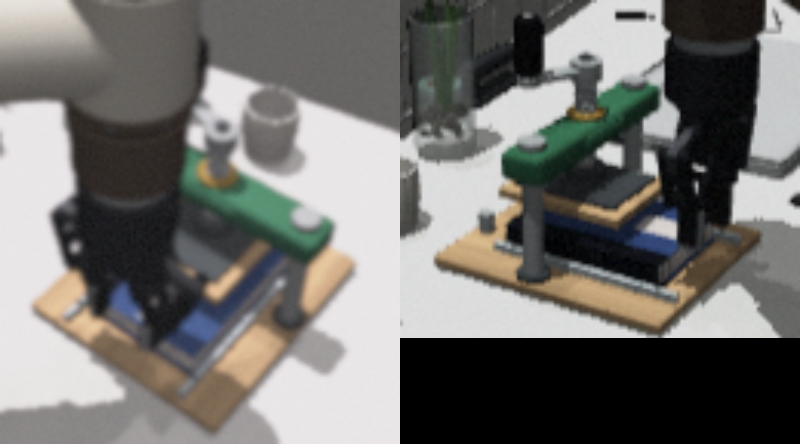

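The crops show the fingertips at about (690,243) and (722,222) in the side view, and about (100,310) and (155,345) in the scene view.

```bash
python3 -c "
from h import *
s=camera_params('scene');d=camera_params('side')
S=lambda u,v:(215+u/2.963-.33,150+v/2.963-.33); D=lambda u,v:(200+(u-400)/3.077-.33,150+v/3.077-.33)
for a,b in [((100,310),(690,243)),((155,345),(722,222))]:
  P,e=tri(*ray(s,*S(*a)),*ray(d,*D(*b)));print(loc(P),P[2],e)
  for z in (15,20,25,30,35,40): print(z,loc(onz(s,*S(*a),z)).round(),loc(onz(d,*D(*b),z)).round())
"
```

```text
[-116.79321853   26.64241321] 51.78212211561214 1.4971917600860027
15 [-95.  45.] [-85. -38.]
20 [-98.  43.] [-89. -30.]
25 [-101.   40.] [-93. -21.]
30 [-104.   38.] [-97. -12.]
35 [-108.   35.] [-102.   -3.]
40 [-111.   32.] [-106.    5.]
[-117.35226641  -28.87282538] 49.447554492256586 3.146605016871316
15 [-95. -14.] [-91. -91.]
20 [-98. -16.] [-95. -82.]
25 [-101.  -18.] [-99. -73.]
30 [-104.  -20.] [-103.  -63.]
35 [-107.  -22.] [-107.  -54.]
40 [-110.  -24.] [-111.  -45.]
```

Request:
{"name": "drive_tool", "arguments": {"moves": [[[0,0,0.002,0,0,0,120],[0,0,0.002,0,0,0,120]]]}}

```text
clock: 5.6
position: [463.3, 152.4, 17.3]
ee_rot: [0.997, -0.078, 0.0, -0.0]
contact_force: [0.1, 0.4, 0.0]
gripper_width: 45.0
```

Request:
{"name": "drive_tool", "arguments": {"moves": [[[0,0,0.002,0,0,0,120],[0,0,0.001,0,0,0,120]]]}}

```text
clock: 5.77
position: [462.9, 152.2, 13.9]
ee_rot: [0.997, -0.078, -0.0, 0.0]
contact_force: [-0.4, 0.8, -0.7]
gripper_width: 45.3
```

Request:
{"name": "drive_tool", "arguments": {"moves": [[[0,0,0.002,0,0,0,120],[0,0,0.001,0,0,0,120]]]}}

```text
clock: 5.93
position: [462.9, 152.2, 11.0]
ee_rot: [0.997, -0.078, -0.0, 0.0]
contact_force: [-0.2, 0.7, -0.0]
gripper_width: 45.2
```

Request:
{"name": "drive_tool", "arguments": {"moves": [[[0,0,0.002,0,0,0,120],[0,0,0.001,0,0,0,120]]]}}

```text
clock: 6.1
position: [463.0, 152.3, 8.1]
ee_rot: [0.997, -0.078, -0.0, 0.0]
contact_force: [-0.9, -0.1, -0.0]
gripper_width: 45.2
```

Request:
{"name": "drive_tool", "arguments": {"moves": [[[0,0,0.002,0,0,0,120],[0,0,0.001,0,0,0,120]]]}}

```text
clock: 6.27
position: [462.9, 152.3, 5.1]
ee_rot: [0.997, -0.078, -0.0, 0.0]
contact_force: [0.2, -0.6, -0.7]
gripper_width: 45.1
```

Request:
{"name": "drive_tool", "arguments": {"moves": [[[0,0,0.002,0,0,0,120],[0,0,0.001,0,0,0,120],[0,0,0,0,0,0,120]]]}}

```text
clock: 6.52
position: [462.9, 152.2, 2.0]
ee_rot: [0.997, -0.078, -0.0, 0.0]
contact_force: [0.5, -0.1, -0.3]
gripper_width: 44.8
```

```bash
python3 -c "
from h import *
st();b,_=snap('side','s4.png');a,_=snap('wrist','a4.png')
o=np.zeros((507,800,3),np.uint8);o[:384,:300]=a[:,106:406];o[:,300:]=cv2.resize(b[175:265,230:330],(500,450))[0:450].repeat(1,0) if 0 else np.vstack([cv2.resize(b[175:265,230:330],(500,450)),np.zeros((57,500,3),np.uint8)]);cv2.imwrite('pics/c4.png',o)"
```

```text
t 6.52 loc [-118.2    0.3] z 2.0 yaw -0.1558 zax [-0. -0. -1.] F press [ 0.5 -0. ] -0.3 w 44.8
```

View pics/c4.png

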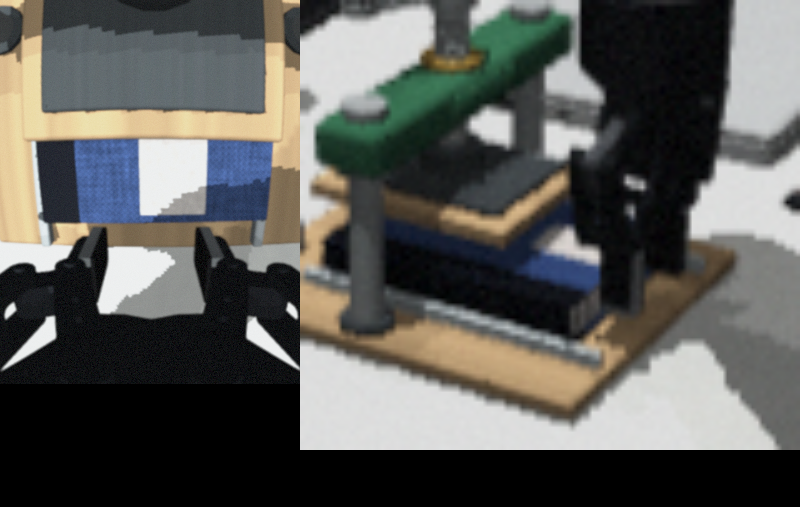

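The side crop shows the lighter pad tips at (640,310) and (687,272), now in front of the notebook's front edge.

```bash
python3 -c "
from h import *
d=camera_params('side')
for u,v in [(640,310),(630,312),(687,272)]:
  print([ (z,*loc(onz(d,230+(u-300)/5,175+v/5,z)).round()) for z in (15,20,25,30,35)])
"
```

```text
[(15, np.float64(-115.0), np.float64(-1.0)), (20, np.float64(-119.0), np.float64(7.0)), (25, np.float64(-123.0), np.float64(15.0)), (30, np.float64(-127.0), np.float64(24.0)), (35, np.float64(-131.0), np.float64(32.0))]
[(15, np.float64(-112.0), np.float64(3.0)), (20, np.float64(-116.0), np.float64(12.0)), (25, np.float64(-120.0), np.float64(20.0)), (30, np.float64(-124.0), np.float64(28.0)), (35, np.float64(-128.0), np.float64(37.0))]
[(15, np.float64(-118.0), np.float64(-54.0)), (20, np.float64(-122.0), np.float64(-45.0)), (25, np.float64(-126.0), np.float64(-36.0)), (30, np.float64(-130.0), np.float64(-27.0)), (35, np.float64(-133.0), np.float64(-18.0))]
```

Request:
{"name": "drive_tool", "arguments": {"moves": [[[0,0,0.002,0,0,0,120],[0,0,0.002,0,0,0,120],[0.002,0,0,0,0,0,120],[0.002,0,0,0,0,0,120],[0.002,0,0,0,0,0,120]]]}}

```text
clock: 7.03
position: [468.6, 151.2, -1.8]
ee_rot: [0.997, -0.078, -0.001, 0.0]
contact_force: [-3.5, 1.3, 1.9]
gripper_width: 44.8
```

Request:
{"name": "drive_tool", "arguments": {"moves": [[[0.002,0,0,0,0,0,120],[0.002,0,0,0,0,0,120]]]}}

```text
clock: 7.2
position: [472.4, 150.5, -1.8]
ee_rot: [0.997, -0.078, -0.001, 0.0]
contact_force: [-3.2, 1.2, 2.0]
gripper_width: 44.9
```

Request:
{"name": "drive_tool", "arguments": {"moves": [[[0.002,0,0,0,0,0,120],[0.002,0,0,0,0,0,120]]]}}

```text
clock: 7.37
position: [476.5, 149.8, -1.8]
ee_rot: [0.997, -0.078, -0.001, 0.0]
contact_force: [-3.3, -0.2, 0.9]
gripper_width: 44.9
```

Request:
{"name": "drive_tool", "arguments": {"moves": [[[0.002,0,0,0,0,0,120],[0.002,0,0,0,0,0,120]]]}}

```text
clock: 7.53
position: [480.8, 149.3, -1.8]
ee_rot: [0.997, -0.078, -0.0, 0.0]
contact_force: [-3.3, 1.2, 0.4]
gripper_width: 45.3
```

Request:
{"name": "drive_tool", "arguments": {"moves": [[[0.002,0,0,0,0,0,120],[0.002,0,0,0,0,0,120]]]}}

```text
clock: 7.7
position: [484.9, 148.8, -1.8]
ee_rot: [0.997, -0.078, -0.0, 0.0]
contact_force: [-2.2, 0.1, 0.5]
gripper_width: 45.0
```

Request:
{"name": "drive_tool", "arguments": {"moves": [[[0.002,0,0,0,0,0,120],[0.002,0,0,0,0,0,120],[0.001,0,0,0,0,0,120]]]}}

```text
clock: 7.95
position: [490.1, 148.1, -1.8]
ee_rot: [0.997, -0.078, 0.0, -0.0]
contact_force: [-2.1, 0.4, -0.0]
gripper_width: 45.0
```

Request:
{"name": "drive_tool", "arguments": {"moves": [[[0.001,0,0,0,0,0,120],[0.001,0,0,0,0,0,120]]]}}

```text
clock: 8.12
position: [491.8, 147.8, -1.8]
ee_rot: [0.997, -0.078, 0.0, -0.0]
contact_force: [-2.4, 0.2, -0.7]
gripper_width: 45.3
```

Request:
{"name": "drive_tool", "arguments": {"moves": [[[0.001,0,0,0,0,0,120]]]}}

```text
clock: 8.2
position: [492.8, 147.7, -1.7]
ee_rot: [0.997, -0.078, 0.0, -0.0]
contact_force: [-1.5, 0.3, -1.3]
gripper_width: 45.0
```

```bash
python3 -c "
from h import *
st()"
```

```text
t 8.2 loc [-88.    0.5] z -1.7 yaw -0.1558 zax [ 0.  0. -1.] F press [-1.5  0. ] -1.3 w 45.0
```

Request:
{"name": "drive_tool", "arguments": {"moves": [[[0.001,0,0,0,0,0,120]]]}}

```text
clock: 8.28
position: [493.8, 147.5, -1.7]
ee_rot: [0.997, -0.078, 0.0, -0.0]
contact_force: [-1.9, -0.4, -1.0]
gripper_width: 45.3
```

Request:
{"name": "drive_tool", "arguments": {"moves": [[[0.001,0,0,0,0,0,120]]]}}

```text
clock: 8.37
position: [494.0, 147.4, -1.8]
ee_rot: [0.997, -0.078, -0.001, 0.0]
contact_force: [-7.2, 3.8, 2.7]
gripper_width: 44.9
```

Request:
{"name": "drive_tool", "arguments": {"moves": [[[0.001,0,0,0,0,0,120]]]}}

```text
clock: 8.45
position: [494.0, 147.2, -1.8]
ee_rot: [0.997, -0.078, -0.002, 0.0]
contact_force: [-10.9, 6.2, 5.2]
gripper_width: 45.5
```

The notebook is home: force rose to 11 N with the fingers at -86.7, against an expected -86. I'll retreat, rise and go over the knob with the gripper open.

Request:
{"name": "drive_tool", "arguments": {"moves": [[[-0.004,0,0,0,0,0,120],[-0.012,0,0,0,0,0,120],[-0.014,0,-0.005,0,0,0,120],[0,0,-0.015,0,0,0,120],[0,0,-0.025,0,0,0,120],[0,0,-0.03,0,0,0,60],[0,0,-0.03,0,0,0,0],[0,0,-0.03,0,0,0,0]]]}}

```text
clock: 9.12
position: [466.8, 152.1, 135.4]
ee_rot: [0.997, -0.078, 0.001, -0.001]
contact_force: [1.7, -1.4, -1.4]
gripper_width: 78.9
```

Request:
{"name": "drive_tool", "arguments": {"moves": [[[0,0,-0.03,0,0,0,0],[0,0,-0.03,0,0,0,0],[0,0,-0.03,0,0,0,0],[0,0,-0.02,0,0,0,0],[0,0,-0.005,0,0,0,0],[0,0,0,0,0,0,0]]]}}

```text
clock: 9.62
position: [467.3, 152.5, 250.5]
ee_rot: [0.997, -0.078, 0.003, -0.002]
contact_force: [0.9, -0.2, -0.0]
gripper_width: 85.5
```

```bash
python3 -c "
from h import *
st();a,p=snap('wrist','w5.png');cv2.imwrite('pics/w5v.png',a)
for x in [(0,0,203),(0,0,56)]: pass
m=(a.max(2)<40).astype(np.uint8);n,l,s,c=cv2.connectedComponentsWithStats(m)
for i in range(1,n):
  if 60<s[i,4]<8000: print(s[i],c[i].round())
"
```

```text
t 9.62 loc [-113.9    1.3] z 250.5 yaw -0.1557 zax [ 0.005  0.003 -1.   ] F press [ 0.9 -0.1] -0.0 w 85.5
[ 25   0  71  24 433] [62.  9.]
[ 171    0   41   39 1002] [193.  19.]
[ 0 44  9 12 82] [ 4. 50.]
[389 169  12  11  91] [394. 174.]
```

View pics/w5v.png

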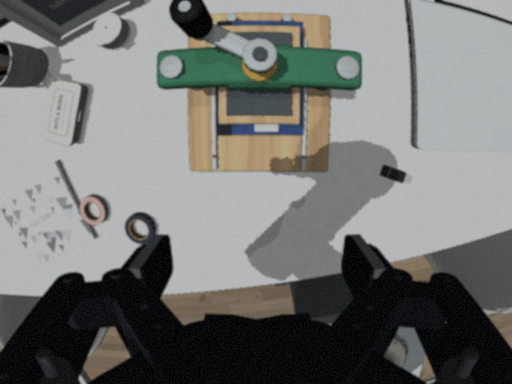

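The wrist view shows the notebook's front edge at row 133 and the bed front at row 171. The pegs are near (233,17) and (287,17) and touch the rear edge. The knob is at about (193,19).

```bash
python3 -c "
from h import *
p=camera_params('wrist')
print('edge',[loc(onz(p,u,133,41,True)).round(1) for u in (219,302)],'rear',loc(onz(p,258,22,41,True)).round(1),'bed',loc(onz(p,258,171,14,True)).round(1),'knob',loc(onz(p,193,19,203.7,True)).round(1),'hub',loc(onz(p,260,53,186,True)).round(1))
"
```

```text
edge [array([-75. ,  49.6]), array([-74.8, -55. ])] rear [67.7  0.5] bed [-129.5    0.3] knob [21.4 47.5] hub [-2.8 -0.6]
```

Request:
{"name": "drive_tool", "arguments": {"moves": [[[0.01,-0.003,0,0,0,0,0],[0.02,-0.007,0,0,0,0,0],[0.025,-0.008,0,0,0,0,0],[0.025,-0.008,0,0,0,0,0],[0.025,-0.008,0,0,0,0,0],[0.02,-0.007,0,0,0,0,0],[0.015,-0.006,0,0,0,0,0],[0,0,0,0,0,0,0]]]}}

```text
clock: 10.33
position: [614.1, 176.6, 244.1]
ee_rot: [0.997, -0.078, -0.002, 0.001]
contact_force: [-0.3, 0.1, 0.8]
gripper_width: 85.4
```

```bash
python3 -c "
from h import *
st();a,p=snap('side','s6.png');b,_=snap('wrist','w6.png')
o=np.zeros((500,800,3),np.uint8);o[:,:500]=cv2.resize(a[100:200,200:300],(500,500));o[:384,500:]=b[:,106:406]
cv2.imwrite('pics/c6.png',o)
"
```

```text
t 10.33 loc [27.4 47.9] z 244.1 yaw -0.1569 zax [-0.004 -0.003 -1.   ] F press [-0.3  0. ] 0.8 w 85.4
```

View pics/c6.png

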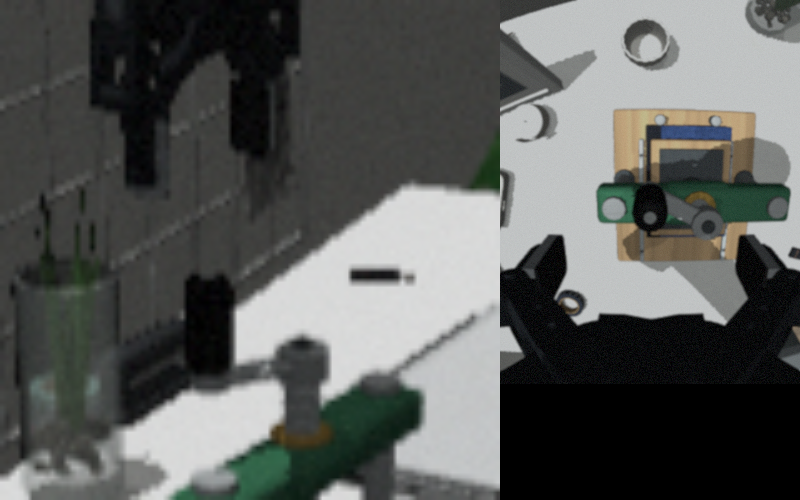

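The side view puts the open fingertips about 56 mm above the knob top, roughly 41 mm behind the reported TCP. The tips are centred on the knob to within about 4 mm. I'll descend so the closed tips end up just above hub height.

Request:
{"name": "drive_tool", "arguments": {"moves": [[[-0.002,0,0.008,0,0,0,0],[0,0,0.012,0,0,0,0],[0,0,0.012,0,0,0,0],[0,0,0.012,0,0,0,0],[0,0,0.01,0,0,0,0],[0,0,0.008,0,0,0,0],[0,0,0.004,0,0,0,0],[0,0,0,0,0,0,0]]]}}

```text
clock: 11.1
position: [608.9, 176.7, 181.2]
ee_rot: [0.997, -0.078, -0.001, 0.0]
contact_force: [0.3, -0.1, 0.1]
gripper_width: 85.5
```

Request:
{"name": "drive_tool", "arguments": {"moves": [[[0,0,0.004,0,0,0,0],[0,0,0.004,0,0,0,0],[0,0,0.002,0,0,0,0],[0,0,0,0,0,0,0]]]}}

```text
clock: 11.43
position: [609.4, 176.8, 171.8]
ee_rot: [0.997, -0.078, -0.0, 0.0]
contact_force: [-0.5, 0.0, -0.0]
gripper_width: 85.2
```

Request:
{"name": "drive_tool", "arguments": {"moves": [[[0,0,0,0,0,0,150],[0,0,0,0,0,0,150],[0,0,0,0,0,0,150],[0,0,0,0,0,0,150],[0,0,0,0,0,0,150]]]}}

```text
clock: 11.85
position: [609.7, 176.9, 172.5]
ee_rot: [0.997, -0.078, 0.0, -0.0]
contact_force: [-0.6, -0.4, 0.2]
gripper_width: 35.3
```

```bash
python3 -c "
from h import *
st();a,p=snap('side','s7.png');b,_=snap('wrist','w7.png')
o=np.zeros((500,800,3),np.uint8);o[:,:500]=cv2.resize(a[100:200,200:300],(500,500));o[:384,500:]=b[:,106:406]
cv2.imwrite('pics/c7.png',o)
"
```

```text
t 11.85 loc [23.  47.5] z 172.5 yaw -0.1558 zax [ 0.  0. -1.] F press [-0.5 -0.5] 0.2 w 35.3
```

View pics/c7.png

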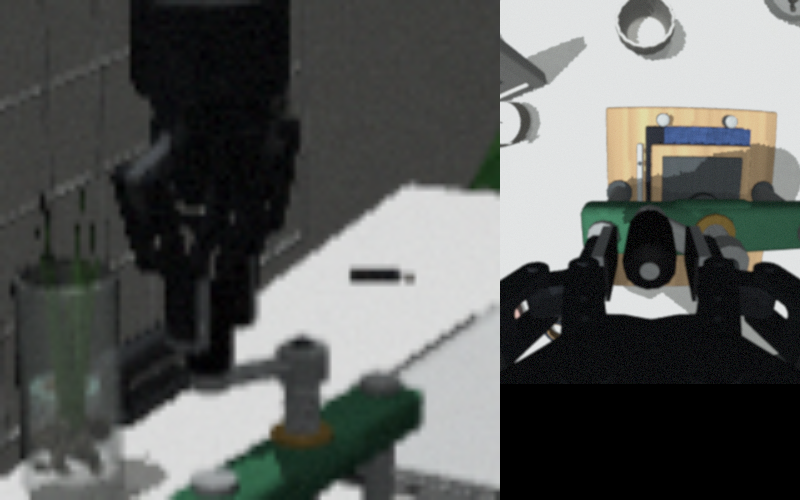

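The fingers straddle the knob. The tips are about 19 mm above the knob's bottom and about 2 mm short in x, so I'll correct that and close.

Request:
{"name": "drive_tool", "arguments": {"moves": [[[0.002,0,0.002,0,0,0,150],[0,0,0.002,0,0,0,150],[0,0,0,0,0,0,255],[0,0,0,0,0,0,255],[0,0,0,0,0,0,255],[0,0,0,0,0,0,255]]]}}

```text
clock: 12.45
position: [611.6, 177.1, 167.9]
ee_rot: [0.997, -0.078, -0.0, -0.0]
contact_force: [0.2, 3.2, -2.2]
gripper_width: 23.8
```

```bash
cat > plan.py <<'E'
import sys;from h import *
# circle rows: q0 q1 n  -> tool-frame mm per row
q0,q1,n=float(sys.argv[1]),float(sys.argv[2]),int(sys.argv[3])
q=np.linspace(q0,q1,n+1)
for a,b in zip(q[:-1],q[1:]): print(f'[{.055*(np.cos(b)-np.cos(a)):.4f}, {.055*(np.sin(b)-np.sin(a)):.4f}, {.00191*(b-a):.4f}, 0, 0, 0, 255],',end=' ')
print()
E
cat >> h.py <<'E'
def fr(P,F,q=None):
    l=loc(P); q=np.arctan2(-l[1],l[0]); f=loc(np.array(F[:2])+C)
    t=np.array([-np.sin(q),-np.cos(q)]); r=np.array([np.cos(q),-np.sin(q)])
    print('q %.3f R %.1f  Ftan %.1f Frad %.1f z %.1f'%(q,np.hypot(*l),f@t,f@r,P[2]))
E
python3 -c "
from h import *
s=st();fr(s['position'],s['contact_force'])"; for k in 0 1 2 3 4 5 6; do python3 -c "
import sys;sys.argv=['',str(-1.08+.96*$k),str(-1.08+.96*($k+1)),'8'];exec(open('plan.py').read())"; done
```

```text
t 12.45 loc [24.9 47.9] z 167.9 yaw -0.1557 zax [-0.     0.001 -1.   ] F press [-0.3  3.2] -2.2 w 23.8
q -1.092 R 54.0  Ftan -1.7 Frad 2.8 z 167.9
[0.0056, 0.0035, 0.0002, 0, 0, 0, 255], [0.0052, 0.0041, 0.0002, 0, 0, 0, 255], [0.0046, 0.0047, 0.0002, 0, 0, 0, 255], [0.0040, 0.0052, 0.0002, 0, 0, 0, 255], [0.0034, 0.0057, 0.0002, 0, 0, 0, 255], [0.0027, 0.0060, 0.0002, 0, 0, 0, 255], [0.0019, 0.0063, 0.0002, 0, 0, 0, 255], [0.0012, 0.0065, 0.0002, 0, 0, 0, 255], 
[0.0004, 0.0066, 0.0002, 0, 0, 0, 255], [-0.0004, 0.0066, 0.0002, 0, 0, 0, 255], [-0.0012, 0.0065, 0.0002, 0, 0, 0, 255], [-0.0019, 0.0063, 0.0002, 0, 0, 0, 255], [-0.0027, 0.0060, 0.0002, 0, 0, 0, 255], [-0.0034, 0.0057, 0.0002, 0, 0, 0, 255], [-0.0040, 0.0052, 0.0002, 0, 0, 0, 255], [-0.0046, 0.0047, 0.0002, 0, 0, 0, 255], 
[-0.0052, 0.0041, 0.0002, 0, 0, 0, 255], [-0.0056, 0.0035, 0.0002, 0, 0, 0, 255], [-0.0060, 0.0028, 0.0002, 0, 0, 0, 255], [-0.0063, 0.0020, 0.0002, 0, 0, 0, 255], [-0.0065, 0.0013, 0.0002, 0, 0, 0, 255], [-0.0066, 0.0005, 0.0002, 0, 0, 0, 255], [-0.0066, -0.0003, 0.0002, 0, 0, 0, 255], [-0.0065, -0.001
[... 644 characters left out ...]
 0, 255], [0.0033, -0.0057, 0.0002, 0, 0, 0, 255], 
[0.0039, -0.0053, 0.0002, 0, 0, 0, 255], [0.0045, -0.0048, 0.0002, 0, 0, 0, 255], [0.0051, -0.0042, 0.0002, 0, 0, 0, 255], [0.0055, -0.0036, 0.0002, 0, 0, 0, 255], [0.0059, -0.0029, 0.0002, 0, 0, 0, 255], [0.0062, -0.0022, 0.0002, 0, 0, 0, 255], [0.0064, -0.0014, 0.0002, 0, 0, 0, 255], [0.0066, -0.0006, 0.0002, 0, 0, 0, 255], 
[0.0066, 0.0002, 0.0002, 0, 0, 0, 255], [0.0065, 0.0010, 0.0002, 0, 0, 0, 255], [0.0064, 0.0017, 0.0002, 0, 0, 0, 255], [0.0061, 0.0025, 0.0002, 0, 0, 0, 255], [0.0058, 0.0032, 0.0002, 0, 0, 0, 255], [0.0053, 0.0039, 0.0002, 0, 0, 0, 255], [0.0048, 0.0045, 0.0002, 0, 0, 0, 255], [0.0043, 0.0050, 0.0002, 0, 0, 0, 255],
```

Request:
{"name": "drive_tool", "arguments": {"moves": [[[0.0056,0.0035,0.0002,0,0,0,255],[0.0052,0.0041,0.0002,0,0,0,255],[0.0046,0.0047,0.0003,0,0,0,255],[0.004,0.0052,0.0002,0,0,0,255],[0.0034,0.0057,0.0002,0,0,0,255],[0.0027,0.006,0.0003,0,0,0,255],[0.0019,0.0063,0.0002,0,0,0,255],[0.0012,0.0065,0.0002,0,0,0,255]]]}}

```text
clock: 13.12
position: [633.5, 133.0, 166.1]
ee_rot: [0.997, -0.077, 0.0, -0.002]
contact_force: [-0.4, 8.3, -1.8]
gripper_width: 23.7
```

```bash
python3 -c "
from h import *
s=st();fr(s['position'],s['contact_force'])"
```

```text
t 13.12 loc [53.4  7.8] z 166.1 yaw -0.1548 zax [ 0.001  0.004 -1.   ] F press [-1.6  8.2] -1.8 w 23.7
q -0.144 R 53.9  Ftan -8.3 Frad -0.5 z 166.1
```

Request:
{"name": "drive_tool", "arguments": {"moves": [[[0.0004,0.0066,0.0002,0,0,0,255],[-0.0004,0.0066,0.0002,0,0,0,255],[-0.0012,0.0065,0.0003,0,0,0,255],[-0.0019,0.0063,0.0002,0,0,0,255],[-0.0027,0.006,0.0002,0,0,0,255],[-0.0034,0.0057,0.0003,0,0,0,255],[-0.004,0.0052,0.0002,0,0,0,255],[-0.0046,0.0047,0.0002,0,0,0,255]]]}}

```text
clock: 13.78
position: [610.5, 88.4, 164.4]
ee_rot: [0.997, -0.077, 0.002, -0.002]
contact_force: [5.7, 7.3, -5.3]
gripper_width: 23.9
```

Request:
{"name": "drive_tool", "arguments": {"moves": [[[-0.0052,0.0041,0.0002,0,0,0,255],[-0.0056,0.0035,0.0002,0,0,0,255],[-0.006,0.0028,0.0003,0,0,0,255],[-0.0063,0.002,0.0002,0,0,0,255],[-0.0065,0.0013,0.0002,0,0,0,255],[-0.0066,0.0005,0.0003,0,0,0,255],[-0.0066,-0.0003,0.0002,0,0,0,255],[-0.0065,-0.0011,0.0002,0,0,0,255]]]}}

```text
clock: 14.45
position: [560.1, 81.5, 162.5]
ee_rot: [0.997, -0.078, 0.003, -0.001]
contact_force: [8.9, -0.3, -7.8]
gripper_width: 23.6
```

```bash
python3 -c "
from h import *
s=st();fr(s['position'],s['contact_force'])"
```

```text
t 14.45 loc [-11.2 -54.5] z 162.5 yaw -0.1557 zax [ 0.005  0.001 -1.   ] F press [8.8 1.1] -7.8 w 23.6
q 1.774 R 55.6  Ftan -8.4 Frad -2.9 z 162.5
```

Request:
{"name": "drive_tool", "arguments": {"moves": [[[-0.0063,-0.0019,0.0003,0,0,0,255],[-0.0061,-0.0026,0.0003,0,0,0,255],[-0.0057,-0.0033,0.0003,0,0,0,255],[-0.0053,-0.004,0.0003,0,0,0,255],[-0.0047,-0.0046,0.0003,0,0,0,255],[-0.0042,-0.0051,0.0003,0,0,0,255],[-0.0035,-0.0056,0.0003,0,0,0,255],[-0.0028,-0.006,0.0003,0,0,0,255]]]}}

```text
clock: 15.12
position: [525.6, 118.1, 160.6]
ee_rot: [0.997, -0.078, 0.001, 0.002]
contact_force: [6.1, -7.3, -3.4]
gripper_width: 23.6
```

Request:
{"name": "drive_tool", "arguments": {"moves": [[[-0.0021,-0.0063,0.0003,0,0,0,255],[-0.0013,-0.0065,0.0002,0,0,0,255],[-0.0005,-0.0066,0.0003,0,0,0,255],[0.0003,-0.0066,0.0002,0,0,0,255],[0.001,-0.0065,0.0003,0,0,0,255],[0.0018,-0.0063,0.0002,0,0,0,255],[0.0026,-0.0061,0.0002,0,0,0,255],[0.0033,-0.0057,0.0002,0,0,0,255]]]}}

```text
clock: 15.78
position: [534.4, 166.2, 158.7]
ee_rot: [0.997, -0.078, -0.004, 0.003]
contact_force: [-8.4, -2.9, 5.0]
gripper_width: 23.5
```

```bash
python3 -c "
from h import *
s=st();fr(s['position'],s['contact_force']);fr(np.array([610.5,88.4,164.4]),[5.7,7.3])"; for k in 7 8 9 10; do python3 -c "
import sys;sys.argv=['',str(-1.08+.96*$k),str(-1.08+.96*($k+1)),'8'];exec(open('plan.py').read())"; done
```

```text
t 15.78 loc [-49.7  25.2] z 158.7 yaw -0.1568 zax [-0.008 -0.006 -1.   ] F press [-7.8 -4.1] 5.0 w 23.5
q -2.672 R 55.8  Ftan -7.2 Frad 5.1 z 158.7
q 0.816 R 54.8  Ftan -8.8 Frad -2.8 z 164.4
[0.0036, 0.0055, 0.0002, 0, 0, 0, 255], [0.0029, 0.0059, 0.0002, 0, 0, 0, 255], [0.0022, 0.0062, 0.0002, 0, 0, 0, 255], [0.0015, 0.0064, 0.0002, 0, 0, 0, 255], [0.0007, 0.0066, 0.0002, 0, 0, 0, 255], [-0.0001, 0.0066, 0.0002, 0, 0, 0, 255], [-0.0009, 0.0065, 0.0002, 0, 0, 0, 255], [-0.0017, 0.0064, 0.0002, 0, 0, 0, 255], 
[-0.0024, 0.0061, 0.0002, 0, 0, 0, 255], [-0.0031, 0.0058, 0.0002, 0, 0, 0, 255], [-0.0038, 0.0054, 0.0002, 0, 0, 0, 255], [-0.0044, 0.0049, 0.0002, 0, 0, 0, 255], [-0.0050, 0.0043, 0.0002, 0, 0, 0, 255], [-0.0055, 0.0037, 0.0002, 0, 0, 0, 255], [-0.0059, 0.0030, 0.0002, 0, 0, 0, 255], [-0.0062, 0.0023, 0.0002, 0, 0, 0, 255], 
[-0.0064, 0.0015, 0.0002, 0, 0, 0, 255], [-0.0066, 0.0008, 0.0002, 0, 0, 0, 255], [-0.0066, -0.0000, 0.0002, 0, 0, 0, 255], [-0.0065, -0.0008, 0.0002, 0, 0, 0, 255], [-0.0064, -0.0016, 0.0002, 0, 0, 0, 255], [-0.0062, -0.0024, 0.0002, 0, 0, 0, 255], [-0.0058, -0.0031, 0.0002, 0, 0, 0, 255], [-0.0054, -0.0038, 0.0002, 0, 0, 0, 255], 
[-0.0049, -0.0044, 0.0002, 0, 0, 0, 255], [-0.0044, -0.0049, 0.0002, 0, 0, 0, 255], [-0.0038, -0.0054, 0.0002, 0, 0, 0, 255], [-0.0031, -0.0058, 0.0002, 0, 0, 0, 255], [-0.0024, -0.0062, 0.0002, 0, 0, 0, 255], [-0.0016, -0.0064, 0.0002, 0, 0, 0, 255], [-0.0008, -0.0065, 0.0002, 0, 0, 0, 255], [-0.0000, -0.0066, 0.0002, 0, 0, 0, 255],
```

Request:
{"name": "drive_tool", "arguments": {"moves": [[[0.0037,-0.0055,0.0002,0,0,0,255],[0.0043,-0.005,0.0002,0,0,0,255],[0.0049,-0.0044,0.0002,0,0,0,255],[0.0053,-0.0038,0.0002,0,0,0,255],[0.0057,-0.0031,0.0002,0,0,0,255],[0.006,-0.0024,0.0002,0,0,0,255],[0.0064,-0.0014,0.0002,0,0,0,255],[0.0066,-0.0006,0.0002,0,0,0,255]]]}}

```text
clock: 16.45
position: [581.3, 188.1, 156.9]
ee_rot: [0.997, -0.078, -0.003, 0.001]
contact_force: [-7.9, 2.3, 2.9]
gripper_width: 23.6
```

Request:
{"name": "drive_tool", "arguments": {"moves": [[[0.0066,0.0002,0.0002,0,0,0,255],[0.0065,0.001,0.0002,0,0,0,255],[0.0064,0.0017,0.0003,0,0,0,255],[0.0061,0.0025,0.0002,0,0,0,255]]]}}

```text
clock: 16.78
position: [606.8, 180.3, 156.0]
ee_rot: [0.997, -0.078, -0.002, -0.0]
contact_force: [-6.3, 6.3, 1.3]
gripper_width: 23.4
```

Request:
{"name": "drive_tool", "arguments": {"moves": [[[0.0058,0.0032,0.0002,0,0,0,255],[0.0053,0.0039,0.0003,0,0,0,255],[0.0048,0.0045,0.0002,0,0,0,255],[0.0043,0.005,0.0002,0,0,0,255]]]}}

```text
clock: 17.12
position: [625.5, 161.8, 155.2]
ee_rot: [0.997, -0.077, -0.0, -0.002]
contact_force: [-2.5, 7.8, 0.1]
gripper_width: 23.5
```

```bash
python3 -c "
from h import *
s=st();fr(s['position'],s['contact_force'])"
```

```text
t 17.12 loc [41. 35.] z 155.2 yaw -0.1548 zax [-0.     0.003 -1.   ] F press [-3.7  7.4] 0.1 w 23.5
q -0.707 R 53.9  Ftan -8.0 Frad 2.0 z 155.2
```

Request:
{"name": "drive_tool", "arguments": {"moves": [[[0.0036,0.0055,0.0002,0,0,0,255],[0.0029,0.0059,0.0002,0,0,0,255],[0.0022,0.0062,0.0003,0,0,0,255],[0.0015,0.0064,0.0002,0,0,0,255]]]}}

```text
clock: 17.45
position: [633.4, 137.0, 154.3]
ee_rot: [0.997, -0.077, 0.002, -0.002]
contact_force: [1.9, 9.2, -2.8]
gripper_width: 23.8
```

Request:
{"name": "drive_tool", "arguments": {"moves": [[[0.0007,0.0066,0.0003,0,0,0,255],[-0.0001,0.0066,0.0002,0,0,0,255],[-0.0009,0.0065,0.0002,0,0,0,255],[-0.0017,0.0064,0.0002,0,0,0,255]]]}}

```text
clock: 17.78
position: [628.9, 111.2, 153.5]
ee_rot: [0.997, -0.077, 0.003, -0.002]
contact_force: [5.6, 6.8, -5.9]
gripper_width: 23.8
```

Request:
{"name": "drive_tool", "arguments": {"moves": [[[-0.0024,0.0061,0.0003,0,0,0,255],[-0.0031,0.0058,0.0003,0,0,0,255],[-0.0038,0.0054,0.0003,0,0,0,255],[-0.0044,0.0049,0.0003,0,0,0,255]]]}}

```text
clock: 18.12
position: [612.8, 90.2, 152.5]
ee_rot: [0.997, -0.077, 0.004, -0.002]
contact_force: [8.8, 2.4, -5.6]
gripper_width: 23.3
```

Request:
{"name": "drive_tool", "arguments": {"moves": [[[-0.005,0.0043,0.0003,0,0,0,255],[-0.0055,0.0037,0.0002,0,0,0,255],[-0.0059,0.003,0.0003,0,0,0,255],[-0.0062,0.0023,0.0002,0,0,0,255]]]}}

```text
clock: 18.45
position: [588.0, 79.2, 151.5]
ee_rot: [0.997, -0.078, 0.003, -0.0]
contact_force: [8.8, -0.5, -6.1]
gripper_width: 23.5
```

```bash
python3 -c "
from h import *
for P,F in [([633.4,137,154.3],[1.9,9.2]),([628.9,111.2,153.5],[5.6,6.8])]: fr(np.array(P),F)
s=st();fr(s['position'],s['contact_force'])"
```

```text
q -0.219 R 53.9  Ftan -9.1 Frad 2.5 z 154.3
q 0.271 R 54.2  Ftan -8.5 Frad 2.3 z 153.5
t 18.45 loc [ 16.7 -52.5] z 151.5 yaw -0.1555 zax [ 0.007  0.    -1.   ] F press [8.7 0.9] -6.1 w 23.5
q 1.263 R 55.1  Ftan -8.6 Frad 1.8 z 151.5
```

Request:
{"name": "drive_tool", "arguments": {"moves": [[[-0.0064,0.0015,0.0003,0,0,0,255],[-0.0066,0.0008,0.0003,0,0,0,255],[-0.0066,0,0.0003,0,0,0,255],[-0.0065,-0.0008,0.0003,0,0,0,255]]]}}

```text
clock: 18.78
position: [561.3, 81.1, 150.5]
ee_rot: [0.997, -0.078, 0.003, 0.0]
contact_force: [7.7, -2.7, -4.3]
gripper_width: 23.6
```

Request:
{"name": "drive_tool", "arguments": {"moves": [[[-0.0064,-0.0016,0.0003,0,0,0,255],[-0.0062,-0.0024,0.0003,0,0,0,255],[-0.0058,-0.0031,0.0003,0,0,0,255],[-0.0054,-0.0038,0.0003,0,0,0,255]]]}}

```text
clock: 19.12
position: [538.9, 95.1, 149.5]
ee_rot: [0.997, -0.078, 0.002, 0.001]
contact_force: [7.6, -4.7, -3.1]
gripper_width: 23.6
```

```bash
python3 -c "
from h import *
s=st();fr(s['position'],s['contact_force'])"; for k in 10 11 12 13 14; do python3 -c "
import sys;sys.argv=['',str(-1.08+.96*$k),str(-1.08+.96*($k+1)),'8'];exec(open('plan.py').read())"; done
```

```text
t 19.12 loc [-34.2 -44.3] z 149.5 yaw -0.1557 zax [ 0.004 -0.002 -1.   ] F press [ 8.3 -3.5] -3.1 w 23.6
q 2.228 R 56.0  Ftan -8.7 Frad -2.3 z 149.5
[-0.0049, -0.0044, 0.0002, 0, 0, 0, 255], [-0.0044, -0.0049, 0.0002, 0, 0, 0, 255], [-0.0038, -0.0054, 0.0002, 0, 0, 0, 255], [-0.0031, -0.0058, 0.0002, 0, 0, 0, 255], [-0.0024, -0.0062, 0.0002, 0, 0, 0, 255], [-0.0016, -0.0064, 0.0002, 0, 0, 0, 255], [-0.0008, -0.0065, 0.0002, 0, 0, 0, 255], [-0.0000, -0.0066, 0.0002, 0, 0, 0, 255], 
[0.0008, -0.0066, 0.0002, 0, 0, 0, 255], [0.0015, -0.0064, 0.0002, 0, 0, 0, 255], [0.0023, -0.0062, 0.0002, 0, 0, 0, 255], [0.0030, -0.0059, 0.0002, 0, 0, 0, 255], [0.0037, -0.0055, 0.0002, 0, 0, 0, 255], [0.0043, -0.0050, 0.0002, 0, 0, 0, 255], [0.0049, -0.0044, 0.0002, 0, 0, 0, 255], [0.0054, -0.0038, 0.0002, 0, 0, 0, 255], 
[0.0058, -0.0031, 0.0002, 0, 0, 0, 255], [0.0061, -0.0024, 0.0002, 0, 0, 0, 255], [0.0064, -0.0017, 0.0002, 0, 0, 0, 255], [0.0065, -0.0009, 0.0002, 0, 0, 0, 255], [0.0066, -0.0001, 0.0002, 0, 0, 0, 255], [0.0066, 0.0007, 0.0002, 0, 0, 0, 255], [0.0064, 0.0015, 0.0002, 0, 0, 0, 255], [0.0062, 0.0022, 0.0002, 0, 0, 0, 255], 
[0.0059, 0.0030, 0.0002, 0, 0, 0, 255], [0.0055, 0.0036, 0.0002, 0, 0, 0, 255], [0.0050, 0.0043, 0.0002, 0, 0, 0, 255], [0.0045, 0.0048, 0.0002, 0, 0, 0, 255], [0.0039, 0.0053, 0.0002, 0, 0, 0, 255], [0.0032, 0.0058, 0.0002, 0, 0, 0, 255], [0.0025, 0.0061, 0.0002, 0, 0, 0, 255], [0.0017, 0.0064, 0.0002, 0, 0, 0, 255], 
[0.0010, 0.0065, 0.0002, 0, 0, 0, 255], [0.0002, 0.0066, 0.0002, 0, 0, 0, 255], [-0.0006, 0.0066, 0.0002, 0, 0, 0, 255], [-0.0014, 0.0064, 0.0002, 0, 0, 0, 255], [-0.0022, 0.0062, 0.0002, 0, 0, 0, 255], [-0.0029, 0.0059, 0.0002, 0, 0, 0, 255], [-0.0036, 0.0055, 0.0002, 0, 0, 0, 255], [-0.0042, 0.0051, 0.0002, 0, 0, 0, 255],
```

Request:
{"name": "drive_tool", "arguments": {"moves": [[[-0.0049,-0.0044,0.0002,0,0,0,255],[-0.0044,-0.0049,0.0003,0,0,0,255],[-0.0038,-0.0054,0.0002,0,0,0,255],[-0.0031,-0.0058,0.0002,0,0,0,255]]]}}

```text
clock: 19.45
position: [525.8, 117.4, 148.6]
ee_rot: [0.997, -0.078, 0.002, 0.001]
contact_force: [7.1, -6.6, -3.4]
gripper_width: 23.7
```

Request:
{"name": "drive_tool", "arguments": {"moves": [[[-0.0024,-0.0062,0.0002,0,0,0,255],[-0.0016,-0.0064,0.0002,0,0,0,255],[-0.0008,-0.0065,0.0003,0,0,0,255],[0,-0.0066,0.0002,0,0,0,255]]]}}

```text
clock: 19.78
position: [524.1, 142.4, 147.7]
ee_rot: [0.997, -0.078, 0.0, 0.003]
contact_force: [5.0, -9.9, 0.6]
gripper_width: 23.7
```

```bash
python3 -c "
from h import *
fr(np.array([525.6,118.1,160.6]),[6.1,-7.3])
s=st();fr(s['position'],s['contact_force'])"
```

```text
q 2.706 R 56.2  Ftan -8.7 Frad -3.8 z 160.6
t 19.78 loc [-56.2   0.1] z 147.7 yaw -0.1559 zax [ 0.001 -0.005 -1.   ] F press [ 6.4 -9. ] 0.6 w 23.7
q -3.139 R 56.2  Ftan -9.0 Frad -6.5 z 147.7
```

Request:
{"name": "drive_tool", "arguments": {"moves": [[[0.0012,-0.0066,0.0002,0,0,0,255],[0.0019,-0.0064,0.0002,0,0,0,255],[0.0023,-0.0062,0.0003,0,0,0,255],[0.003,-0.0059,0.0002,0,0,0,255]]]}}

```text
clock: 20.12
position: [533.6, 165.3, 146.7]
ee_rot: [0.997, -0.078, -0.002, 0.003]
contact_force: [-5.1, -7.6, 5.1]
gripper_width: 23.8
```

Request:
{"name": "drive_tool", "arguments": {"moves": [[[0.0037,-0.0055,0.0002,0,0,0,255],[0.0043,-0.005,0.0002,0,0,0,255],[0.0049,-0.0044,0.0003,0,0,0,255]]]}}

```text
clock: 20.37
position: [547.8, 178.9, 146.0]
ee_rot: [0.997, -0.078, -0.003, 0.003]
contact_force: [-7.4, -3.2, 6.6]
gripper_width: 23.7
```

```bash
python3 -c "
from h import *
s=st();fr(s['position'],s['contact_force'])"
```

```text
t 20.37 loc [-38.4  39.8] z 146.0 yaw -0.1564 zax [-0.007 -0.005 -1.   ] F press [-6.8 -4.4] 6.6 w 23.7
q -2.338 R 55.4  Ftan -7.9 Frad 1.6 z 146.0
```

Request:
{"name": "drive_tool", "arguments": {"moves": [[[0.0054,-0.0038,0.0001,0,0,0,255],[0.0058,-0.0031,0.0002,0,0,0,255],[0.0061,-0.0024,0.0001,0,0,0,255],[0.0064,-0.0017,0.0002,0,0,0,255]]]}}

```text
clock: 20.7
position: [572.8, 187.9, 145.2]
ee_rot: [0.997, -0.078, -0.003, 0.001]
contact_force: [-8.9, 1.9, 6.0]
gripper_width: 23.8
```

Request:
{"name": "drive_tool", "arguments": {"moves": [[[0.0065,-0.0009,0.0002,0,0,0,255],[0.0066,-0.0001,0.0002,0,0,0,255],[0.0066,0.0007,0.0002,0,0,0,255]]]}}

```text
clock: 20.95
position: [592.9, 186.3, 144.5]
ee_rot: [0.997, -0.078, -0.002, 0.0]
contact_force: [-7.8, 4.3, 4.2]
gripper_width: 23.5
```

```bash
python3 -c "
from h import *
for P,F in [([581.3,188.1,156.9],[-7.9,2.3]),([606.8,180.3,156],[-6.3,6.3])]: fr(np.array(P),F)
s=st();fr(s['position'],s['contact_force'])"
```

```text
q -1.695 R 54.5  Ftan -8.0 Frad 2.1 z 156.9
q -1.199 R 54.0  Ftan -8.6 Frad 2.3 z 156.0
t 20.95 loc [ 5.  54.1] z 144.5 yaw -0.1554 zax [-0.005 -0.    -1.   ] F press [-8.4  3. ] 4.2 w 23.5
q -1.479 R 54.3  Ftan -8.6 Frad 2.2 z 144.5
```

Request:
{"name": "drive_tool", "arguments": {"moves": [[[0.0064,0.0015,0.0002,0,0,0,255],[0.0062,0.0022,0.0002,0,0,0,255],[0.0059,0.003,0.0002,0,0,0,255]]]}}

```text
clock: 21.2
position: [610.8, 177.7, 143.9]
ee_rot: [0.997, -0.077, -0.002, -0.0]
contact_force: [-6.3, 6.3, 2.5]
gripper_width: 23.9
```

Request:
{"name": "drive_tool", "arguments": {"moves": [[[0.0055,0.0036,0.0002,0,0,0,255],[0.005,0.0043,0.0002,0,0,0,255],[0.0045,0.0048,0.0002,0,0,0,255]]]}}

```text
clock: 21.45
position: [624.3, 163.7, 143.2]
ee_rot: [0.997, -0.077, -0.001, -0.001]
contact_force: [-5.0, 9.0, 1.5]
gripper_width: 23.6
```

```bash
python3 -c "
from h import *
s=st();fr(s['position'],s['contact_force'])"
```

```text
t 21.45 loc [39.5 36.7] z 143.2 yaw -0.1548 zax [-0.002  0.003 -1.   ] F press [-6.4  8.1] 1.5 w 23.6
q -0.749 R 53.9  Ftan -10.3 Frad 0.9 z 143.2
```

Request:
{"name": "drive_tool", "arguments": {"moves": [[[0.0039,0.0053,0.0002,0,0,0,255],[0.0032,0.0058,0.0002,0,0,0,255]]]}}

```text
clock: 21.62
position: [630.2, 152.3, 142.8]
ee_rot: [0.997, -0.077, -0.0, -0.002]
contact_force: [-5.1, 10.7, 1.1]
gripper_width: 23.8
```

```bash
python3 -c "
from h import *
s=st();fr(s['position'],s['contact_force'])"
```

```text
t 21.62 loc [47.  26.3] z 142.8 yaw -0.1547 zax [-0.     0.004 -1.   ] F press [-6.7  9.8] 1.1 w 23.8
q -0.510 R 53.9  Ftan -11.8 Frad -1.0 z 142.8
```

Request:
{"name": "drive_tool", "arguments": {"moves": [[[0.0025,0.0061,0.0002,0,0,0,255],[0.0017,0.0064,0.0002,0,0,0,255]]]}}

```text
clock: 21.78
position: [633.2, 140.0, 142.5]
ee_rot: [0.997, -0.077, 0.001, -0.003]
contact_force: [-0.7, 12.5, 0.1]
gripper_width: 23.7
```

```bash
python3 -c "
from h import *
s=st();fr(s['position'],s['contact_force'])"
```

```text
t 21.78 loc [51.9 14.6] z 142.5 yaw -0.1545 zax [ 0.002  0.005 -1.   ] F press [-2.6 12.2] 0.1 w 23.7
q -0.274 R 54.0  Ftan -12.4 Frad 0.8 z 142.5
```

Request:
{"name": "drive_tool", "arguments": {"moves": [[[0.001,0.0063,0.0002,0,0,0,255],[0.0001,0.004,0.0002,0,0,0,255]]]}}

```text
clock: 21.95
position: [633.6, 129.9, 142.1]
ee_rot: [0.997, -0.077, 0.002, -0.003]
contact_force: [1.0, 12.3, -1.4]
gripper_width: 23.7
```

```bash
python3 -c "
from h import *
s=st();fr(s['position'],s['contact_force'])"
```

```text
t 21.95 loc [53.9  4.7] z 142.1 yaw -0.1547 zax [ 0.004  0.006 -1.   ] F press [-0.9 12.3] -1.4 w 23.7
q -0.087 R 54.1  Ftan -12.4 Frad 0.2 z 142.1
```

The knob load is about 4–5 N over the free-running value of roughly 8.3 N. From the 4.5 N/rad slope, the platen load should be about 120–150 N. I'll stop here, open and withdraw straight up.

Request:
{"name": "drive_tool", "arguments": {"moves": [[[0,0,0,0,0,0,200],[0,0,0,0,0,0,100],[0,0,0,0,0,0,0],[0,0,0,0,0,0,0],[0,0,0,0,0,0,0],[0,0,0,0,0,0,0]]]}}

```text
clock: 22.45
position: [632.3, 125.7, 141.9]
ee_rot: [0.997, -0.078, -0.0, 0.0]
contact_force: [0.5, -0.6, 0.2]
gripper_width: 82.3
```

Request:
{"name": "drive_tool", "arguments": {"moves": [[[0,0,-0.005,0,0,0,0],[0,0,-0.015,0,0,0,0],[0,0,-0.025,0,0,0,0],[0,0,-0.025,0,0,0,0],[0,0,-0.025,0,0,0,0],[0,0,-0.02,0,0,0,0],[0,0,-0.01,0,0,0,0],[0,0,0,0,0,0,0]]]}}

```text
clock: 23.12
position: [633.5, 126.3, 270.1]
ee_rot: [0.997, -0.078, 0.003, -0.001]
contact_force: [-0.1, 0.7, 0.2]
gripper_width: 85.2
```

```bash
python3 -c "
from h import *
st();b,_=snap('side','s9.png');a,_=snap('scene','a9.png')
o=np.zeros((444,800,3),np.uint8);o[:,:400]=cv2.resize(a[150:300,215:350],(400,444));o[:338,400:]=cv2.resize(b[150:260,200:330],(400,338));cv2.imwrite('pics/c9.png',o)"
```

```text
t 23.12 loc [54.4  1.2] z 270.1 yaw -0.1558 zax [ 0.006  0.002 -1.   ] F press [-0.2  0.7] 0.2 w 85.2
```

View pics/c9.png

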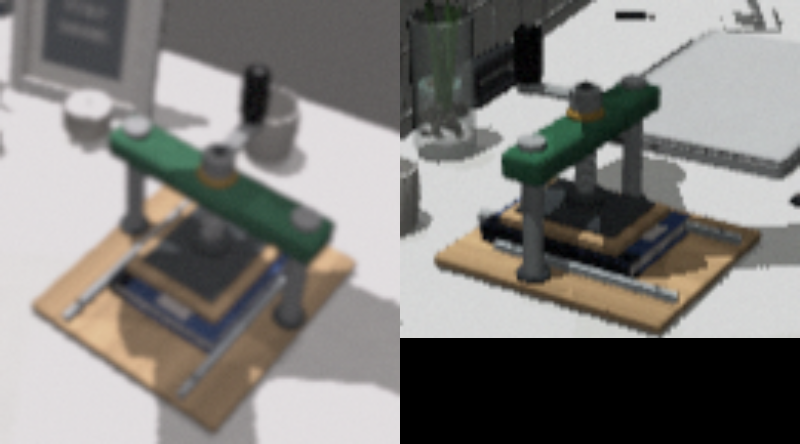

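The platen sits firmly on the notebook, which is back against the pegs, and the gripper is clear of everything.

```bash
python3 -c "
from h import *
print(job_done())"
```

```text
the job is handed in; nothing more can be done
None
```

The notebook is against the back stops and clamped in the press, the crank is released, and the job was handed in at about 23 s of the 72 s allowed.

- **Push:** I pushed the notebook straight back with the fingers half open. The force was about 2–3 N while it slid, then rose to about 11 N at the stops. The wrist camera put its front edge at x = -75 mm in the press frame, which is home. Its rear edge read 68 mm instead of 75, but that was measured near the edge of the picture.
- **Winding:** I gripped the knob once and wound it clockwise from q ≈ -1.1 to 12.48 rad without letting go. Force along the circle was 8–9 N running free (single readings 7.2–9.1) and climbed to 10.3, 11.8, 12.4 and 12.4 N at the end.
- **Final load:** The last reading is about 4 N over free running, a little under the 5 N asked for. Following the 4.5 N/rad slope, I estimate the load at 120–150 N, inside the 95–215 N window. I did not check it again after the slower last row.
- **Release:** The last pictures show the platen down on the notebook, the crank where I left it and the gripper well clear, with the force back to about zero. I did not re-measure the loose items; the gripper never went near them.
- **Disagreement:** The fingertips were about 25–40 mm farther back than the stated tool geometry. My first push therefore passed over the notebook without touching it, and I corrected this from the pictures.

I viewed 10 pictures.

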